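# Dock the tube rack in the code reader and shut its retaining arm

### The job

The yellow rack holds freshly spun sample tubes, so it must not be picked up or tipped. Push it gently along the worktop with the fingertips into the lane of the code reader, between the two guides, until its end is home against the reader's stop plate. Then push the hinged retaining arm shut across the lane behind the rack, as far as it goes, and leave it all so; the tubes stay standing in the rack and the other things on the worktop stay where they are.

Things in the scene. Friction and masses are not known exactly. Their poses are not given: they have to be found in the camera images.
- rack: Loose yellow tube rack, 106 mm (its x) by 226 mm (its y) and 54 mm high, upright walls, about 0.35 kg, slides flat on the worktop. Origin: centre of its underside; z up. It starts in front of the lane mouth, a little off line and turned by up to 0.3 rad; its -y end is the one that goes in first.
- tube_1: Loose sample tube with a grey stopper, 13 mm thick (stopper 16 mm) and 82 mm long, standing in a well of the rack; its top is 86 mm above the worktop. Origin: centre of its foot, 4 mm above the worktop; z along the tube.
- tube_2: Like tube_1, in another well.
- tube_3: Like tube_1, in another well.
- dock: Fixed rack dock: a white reader housing (150 mm wide in x, 82 mm deep in y, 112 mm high) with a lane in front, open to +y, between two low guides. The worktop is the lane's floor. Origin: on the worktop, mid-lane, 226 mm in front of the stop plate: a rack that is home has its outer (+y) end face at y = 0, its centre at x = 0, y = -113 mm and its axes parallel to the dock's.
- lane_stop (a point): Middle of the stop plate's face, 25 mm above the worktop, at x = 0, y = -226 mm of the dock; the rack's -y end rests against it. Axes as the dock's.
- bar_pivot (a point): Upright axis of the retaining arm, at x = +74 mm, y = +11 mm of the dock, on a 24 mm thick steel boss beside the +x guide, at the mid-height of the arm (34 mm above the worktop). Axes as the dock's.
- bar_post (a point): On the axis of the black finger post near the free end of the retaining arm, 72 mm from the pivot axis, 45 mm above the worktop. The post is 12 mm thick, and its top is 55 mm above the worktop. Its x axis points along the arm towards the pivot.
- retainer (a joint): Angle (rad) of the retaining arm, a steel bar 78 mm long from its pivot, 12 mm thick, 28 to 40 mm above the worktop, clear above the guides. 0 is shut, at its stop: it points to the dock's -x, its inner face 5 mm behind a home rack. It grows as it opens, clockwise from above; at 1.57 it points to the dock's +y. Starts at 1.65 to 2.05, stays where left; under 1 N at the post turns it.
- cup_a: Specimen cup with a red screw cap, 62 mm wide, 67 mm high, a bystander by the +x guide. Origin: centre of its underside.
- cup_b: Another such cup, a bystander behind the first.
- brown_bottle: Brown bottle with a blue cap, 50 mm wide, 90 mm high, a bystander by the -x guide. Origin: centre of its underside.
- timer: White lab timer, 51 x 62 x 36 mm, a bystander on the far side of the work. Origin: centre of its underside.
- pen: Blue and white marker lying on the worktop, 136 x 13 x 12 mm, a bystander near the front edge. Origin: centre of its underside.
- lane_mouth (a point): Middle of the lane mouth, on the worktop at x = 0, y = +60 mm of the dock. The two guides, of slippery grey plastic, are 10 mm thick, 24 mm high, 112 mm apart inside (x = +-56 mm), straight along y from the stop plate to y = 0 of the dock, then flaring to 150 mm apart here.
- forceps: Steel forceps lying on the worktop, 129 x 16 x 8 mm, a bystander on the far side of the reader. Origin: centre of its underside.
- tube_4: Like tube_1, in another well.

How it is judged:
On the way, in this order (a step that is already met when the one before it is completed fails the run):
1. the rack is home in the lane against the stop plate (y of rack in the frame of dock below -0.108 m and angle between the y axis of rack and the y axis of dock, either way round below 0.05 rad), for 0.1 s.
2. the retaining arm is shut behind it (value of joint retainer below 0.06 rad), for 0.1 s.
At the end, for the whole second after the job is handed in: The rack stands flat and still in the lane, its end within 5 mm of the stop plate (6 mm across, 0.05 rad), the tubes upright in it (0.2 rad), and the retaining arm is shut behind it (within 0.06 rad of its stop) (all of step 1 and x of rack in the frame of dock between -0.006 and 0.006 m and value of joint retainer below 0.06 rad and height (world z) of rack below 0.004 m and angle between rack's own z axis and vertical below 0.03 rad and angle between each of tube_1, tube_2, tube_3, tube_4's own z axis and vertical below 0.2 rad and linear speed of rack below 0.01 m/s); the robot touches nothing.
It fails at once if the rack is lifted or tipped (height (world z) of rack above 0.01 m or angle between rack's own z axis and vertical above 0.12 rad).
It fails at once if the rack is knocked along (faster than 0.35 m/s) or squeezed or rammed (over 60 N) (linear speed of rack above 0.35 m/s or contact force between the fingers and rack above 60 N).
It fails at once if a tube leaves its well or is tipped (z of any of tube_1, tube_2, tube_3, tube_4 in the frame of rack above 0.025 m or angle between any of tube_1, tube_2, tube_3, tube_4's own z axis and vertical above 0.35 rad).
It fails at once if a bystander is moved more than 2 cm (distance of any of cup_a, cup_b, brown_bottle, timer, forceps, pen from where it was at the start of the episode above 0.02 m).
It also fails if it takes over 72 s, if anything falls off the work surface, if the arm or the gripper's body presses on something with over 40 N, if the wrist force passes 120 N, or if a joint passes its speed limit or range.

### The arm

A 6-joint arm with a two-finger parallel gripper is mounted at the origin on a cart in front of the work surface, level with it; the furniture and walls round the work are solid. World frame = base frame: x ahead of the robot, y to its left, z up, the work surface at z = 0. Lengths are in m, angles in rad, forces in N, time in s.
With the tool pointing down it reaches from about 0.3 to 0.875 m from the base axis. Payload 6.4 kg.
Tool frame: the origin (TCP) lies midway between the tips of the shut fingers; the grasp point (between the pads) lies 19 mm behind it (grasp_offset is the distance from the TCP to the grasp point, in m); z points along the fingers, y is the line along which they close (so a half turn about z gives the same grasp; the last joint's range is limited). The gripper opens to 85 mm and grips with 20 to 120 N. Pads are 22 mm wide; open, the fingers measure 114 mm over their backs; the gripper's body (76 mm by 85 mm) begins 54 mm behind the grasp point. The pads swing forward as they close: fully open they stand 13 mm farther back than shut.
Start: joints at [1.1, 0.181, 1.607, -0, 1.354, -0.206], TCP at [0.15, 0.555, 0.2] pointing down, gripper open.
Joint ranges: [-2.99, 2.99], [-0.89, 2.07], [0.3, 2.58], [-1.14, 4.28], [0, 2.63], [-3.12, 3.12]. Speed limits (rad/s): [2.57, 2.57, 3.01, 3.14, 3.14, 3.14].

### API

Orientations are given as a unit quaternion [w, x, y, z].
In Python, from bench import * gives the robot as it stands. The module is installed in compiled form; this text tells all that it offers.
- The arm moves only by the tool servo_tool, never from a script. Its argument "commands" is text: rows parted by semicolons, each of 7 numbers parted by spaces: the turn, a rotation vector about the tool's x, y, z in rad, then the shift along the tool's x, y, z in mm, then the opening, from 0 (shut) to 1 (fully open). In form: wx wy wz dx dy dz claw; .... A call has 1 to 5 rows; each row shifts and turns the commanded pose from where the row before left it, along the tool's axes as they then stand; what a row does not reach is not made up. A row lasts 1/8 s, in which the tool goes at most 62.5 mm and 10.7 degrees, less where a joint would pass 70% of its speed; a pose out of reach is approached as far as the arm can. A call with a gripper value outside its range is refused whole. The fingers move at their own pace and stop on an object; the grip force is fixed at half the most. Time passes only in rows, so rows that do not move let the fingers close. It gives the time, the measured TCP pose, the force, the opening and the grip force at its end, in the units of the state.
- get_obs(): the state, without advancing time (a new reading comes with each control period).
- camera(name): name is "side" or "top" or "wrist"; returns the picture (480x640x3 uint8, blue, green, red); there is no depth.
- calibration(name): a dict with "fx", "fy", "cx", "cy" (pixels), "k1" (the pictures are not rectified: a ray, as slopes to the right and down, at radius r is drawn at 1 + k1 r^2 times it, then the intrinsics apply), "R" (3x3) and "t" (3): a world point X has camera coordinates R X + t. Camera axes: x right, y down, z forward; pixel columns grow to the right and rows downward; lengths in m; the calibration is good to about 2 mm. A picture is of the moment at which its call begins: read the wrist's pose just before it. calibration takes no time and is no camera call; for the wrist camera it gives the pose at the moment of the call.
- hand_in(): hands the job in; it is judged then, once.
The state is a dict: "time_s": time; "q": joint angles; "dq": joint speeds; "joint_efforts": joint torques, N m; "eef_pos": TCP position; "eef_rot": TCP orientation; "wrist_force": force on the tool from outside, world axes, zero at the start; "torque": the same for the moment, N m; "opening": opening from 0.0 (shut) to 1.0 (fully open); "grasp_force": force on a finger pad.
Only numpy, scipy, OpenCV 4.12 (cv2) and the standard library are available. Lean on these libraries where they do the work, as an engineer would, in place of code of your own. Each camera call takes 0.05 s, during which the arm holds its last target. There are 200 camera calls.

## Working session

There is one attempt and no reset: what is moved stays moved. The work goes in short steps, Python scripts to look and compute and a tool call to move; the robot and the scene stay as the last step left them, time stands still between calls to the robot, and variables do not carry over. Pictures are saved under pics/ and viewed, at most 10 in all, crops included, and the job is handed in when it is done.

Besides the shell and the picture viewer there is one more tool, called after "Emit:" as name(argument=value, ...), one argument or row to a line, values as JSON. servo_tool: Moves the arm, as the interface text tells. Its arguments: {"type":"object","properties":{"commands":{"type":"string"}},"required":["commands"]}

```bash
mkdir -p pics
cat > h.py <<'E'
from bench import *
import numpy as np, cv2
def ray(c,u,v):
    K=np.array([[c['fx'],0,c['cx']],[0,c['fy'],c['cy']],[0,0,1.]])
    # radial poly r_d = r(1+k1 r^2)
    p=cv2.undistortPoints(np.array([[[u,v]]],float),K,np.array([c['k1'],0,0,0,0.]))[0,0]
    R=np.array(c['R']);t=np.array(c['t'])
    return -R.T@t, R.T@np.array([p[0],p[1],1])
def onz(c,u,v,z):
    o,d=ray(c,u,v); return o+d*(z-o[2])/d[2]
def proj(c,X):
    X=np.array(c['R'])@np.array(X)+np.array(c['t']); x=X[:2]/X[2]; x=x*(1+c['k1']*(x@x))
    return np.array([c['fx']*x[0]+c['cx'],c['fy']*x[1]+c['cy']])
E
python3 - <<'E'
from h import *
for n in("top","side"):
    im=camera(n); cv2.imwrite(f"pics/{n}0.png",im)
    c=calibration(n); R=np.array(c['R']); print(n,c['fx'],c['k1'],-R.T@np.array(c['t']))
    print(np.round(R,2))
o=get_obs();print(o['eef_pos'],o['eef_rot'],o['time_s'])
E
```

```text
top 499.40542946565444 -0.12628485597316863 [ 0.33838284 -0.03674627  1.1342099 ]
[[-0.15 -0.99 -0.  ]
 [-0.97  0.15 -0.21]
 [ 0.21 -0.03 -0.98]]
side 527.5943939786248 -0.032526968506401126 [0.49413213 0.8062672  0.55006017]
[[-0.99 -0.1  -0.  ]
 [-0.05  0.49 -0.87]
 [ 0.09 -0.86 -0.49]]
[0.15023468 0.55447016 0.19958649] [-2.57288835e-04  1.32027996e-01  9.91245684e-01 -7.31627259e-04] 0.1
```

View pics/top0.png

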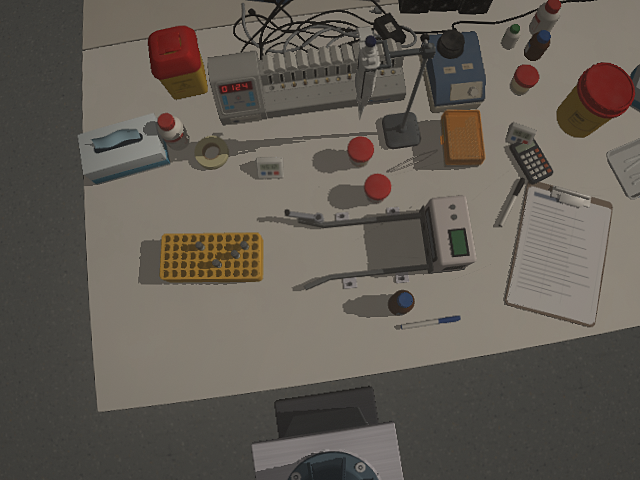

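View pics/side0.png

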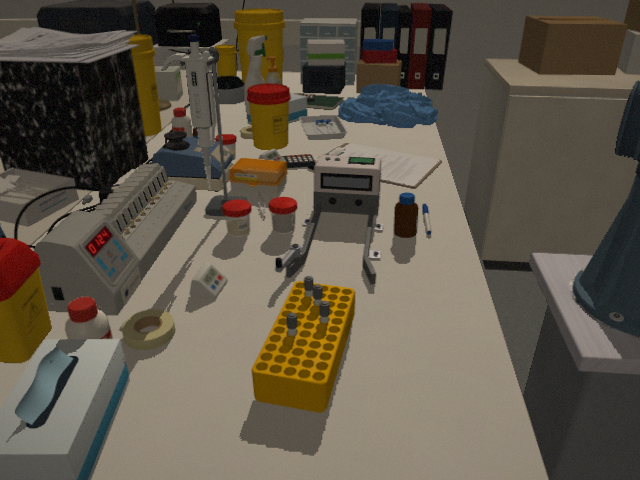

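The top view shows the rack at about (212,257), turned only a little. The lane opens to the left and runs from (300,250) to the reader at (450,232), with the retaining arm's post at (288,212). Next I'll measure the edges.

Run:
```python
from h import *
im=cv2.imread("pics/top0.png");c=calibration("top")
hsv=cv2.cvtColor(im,cv2.COLOR_BGR2HSV)
m=cv2.inRange(hsv,(15,120,60),(35,255,255)); m[:,300:]=0; m[:200]=0;m=cv2.morphologyEx(m,cv2.MORPH_CLOSE,np.ones((9,9)))
cs,_=cv2.findContours(m,0,2);k=max(cs,key=cv2.contourArea)
P=np.array([onz(c,*p[0],.054)[:2] for p in k],np.float32)
r=cv2.minAreaRect(P);print(r);print(cv2.boxPoints(r))
# ortho at z=.024: col=(0.42-y)*1000, row=(0.75-x)*1000
H,W=430,780
mx=np.zeros((H,W),np.float32);my=mx.copy()
for i in range(H):
    for j in range(W):
        mx[i,j],my[i,j]=proj(c,[.72-i/1000,.42-j/1000,.024])
cv2.imwrite("pics/ortho.png",cv2.remap(im,mx,my,cv2.INTER_CUBIC))
```

```text
((0.5666321516036987, 0.18777154386043549), (0.23029254376888275, 0.10806233435869217), 81.73934173583984)
[[0.49661776 0.08158296]
 [0.60355884 0.06605694]
 [0.6366465  0.29396012]
 [0.52970546 0.30948615]]
```

View pics/ortho.png

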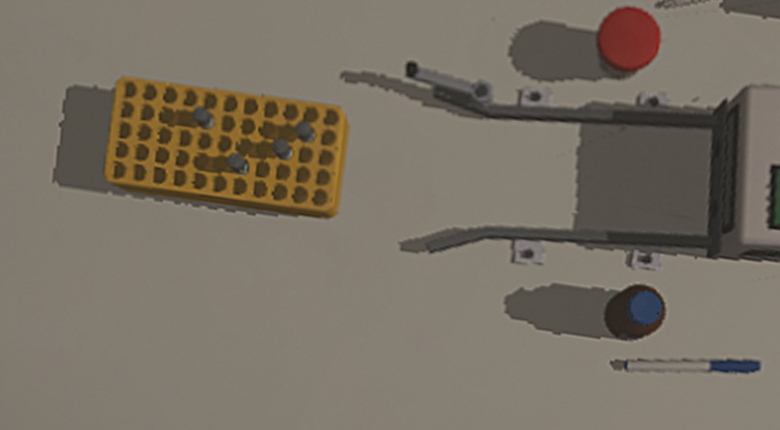

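The ortho view at z = 24 mm shows three things:
- The rack's far end is at x ≈ .58, y ≈ .30, with the tubes more than 85 mm from it.
- The guides are straight from column 488 to 714.
- The post is at (411,68), so the arm is open.

Next I'll refine the dock lines and start turning the tool.

Run:
```python
import cv2,numpy as np
g=cv2.cvtColor(cv2.imread("pics/ortho.png"),cv2.COLOR_BGR2GRAY).astype(int)
for a,b in((500,515),(555,570),(600,630),(665,690),(690,705)):
    p=g[:,a:b].mean(1).astype(int); print((a+b)/2,'U',list(p[92:134:1]),'L',list(p[222:256:1]))
print(list(g[150:200,690:770].mean(0).astype(int)))
```

```text
507.5 U [np.int64(127), np.int64(127), np.int64(127), np.int64(128), np.int64(128), np.int64(128), np.int64(128), np.int64(128), np.int64(130), np.int64(133), np.int64(133), np.int64(125), np.int64(109), np.int64(92), np.int64(77), np.int64(67), np.int64(64), np.int64(66), np.int64(70), np.int64(73), np.int64(72), np.int64(67), np.int64(58), np.int64(48), np.int64(39), np.int64(39), np.int64(53), np.int64(79), np.int64(106), np.int64(123), np.int64(130), np.int64(131), np.int64(130), np.int64(129), np.int64(128), np.int64(127), np.int64(127), np.int64(127), np.int64(127), np.int64(127), np.int64(127), np.int64(127)] L [np.int64(130), np.int64(133), np.int64(133), np.int64(125), np.int64(109), np.int64(91), np.int64(77), np.int64(69), np.int64(66), np.int64(68), np.int64(71), np.int64(74), np.int64(73), np.int64(66), np.int64(53), np.int64(43), np.int64(51), np.int64(78), np.int64(105), np.int64(118), np.int64(120), np.int64(119), np.int64(117), np.int64(115), np.int64(114), np.int64(114), np.int64(115), np.int64(117), np.int64(120), np.int64(120), np.int64(120), np.int64(119), np.int
[... 4866 characters left out ...]
46), np.int64(46), np.int64(44), np.int64(42), np.int64(42), np.int64(45), np.int64(48), np.int64(49), np.int64(48), np.int64(45), np.int64(41), np.int64(36), np.int64(33), np.int64(34), np.int64(41), np.int64(51), np.int64(60), np.int64(66), np.int64(68), np.int64(69), np.int64(71), np.int64(76), np.int64(82), np.int64(90), np.int64(99), np.int64(107), np.int64(114), np.int64(120), np.int64(123), np.int64(124), np.int64(123), np.int64(122), np.int64(122), np.int64(122), np.int64(122), np.int64(122), np.int64(122), np.int64(122), np.int64(122), np.int64(122), np.int64(122), np.int64(123), np.int64(123), np.int64(123), np.int64(123), np.int64(122), np.int64(119), np.int64(112), np.int64(100)]
```

Emit:
servo_tool(
  commands="0 0 0.18 0 0 0 0.8;0 0 0.18 0 0 0 0.8;0 0 0.18 0 0 0 0.8;0 0 0.18 0 0 0 0.8;0 0 0.18 0 0 0 0.8",
)

```text
time_s: 0.72
eef_pos: [0.1503, 0.5546, 0.1998]
eef_rot: [0.0, 0.553, 0.834, -0.001]
wrist_force: [-0.5, 0.2, -0.1]
opening: 0.801
grasp_force: 0.0
```

Emit:
servo_tool(
  commands="0 0 0.18 0 0 0 0.8;0 0 0.18 0 0 0 0.8;0 0 0.19 0 0 0 0.8;0 0 0 -19 58 0 0.8;0 0 0 -19 58 0 0.8",
)

```text
time_s: 1.35
eef_pos: [0.2603, 0.5004, 0.2]
eef_rot: [0.0, 0.755, 0.656, -0.0]
wrist_force: [0.1, 0.1, -0.0]
opening: 0.803
grasp_force: 0.0
```

Emit:
servo_tool(
  commands="0 0 0 -19 58 0 0.8;0 0 0 -19 58 0 0.8;0 0 0 -19 58 0 0.8;0 0 0 -19 58 0 0.8;0 0 0 -19 58 0 0.8",
)

```text
time_s: 1.98
eef_pos: [0.535, 0.3648, 0.1999]
eef_rot: [-0.0, 0.755, 0.655, -0.0]
wrist_force: [0.3, 1.0, -0.6]
opening: 0.801
grasp_force: 0.0
```

Emit:
servo_tool(
  commands="0 0 0 -19 58 20 0.8;0 0 0 0 0 40 0.8;0 0 0 0 0 0 0.8",
)

```text
time_s: 2.35
eef_pos: [0.5842, 0.3379, 0.136]
eef_rot: [-0.002, 0.756, 0.655, -0.004]
wrist_force: [0.0, 0.4, 0.4]
opening: 0.797
grasp_force: 0.0
```

Emit:
servo_tool(
  commands="0 0 0 1 3 40 0.8;0 0 0 1 2 40 0.8;0 0 0 0 0 34 0.8;0 0 0 0 0 0 0.8;0 0 0 0 0 0 0.8",
)

```text
time_s: 2.98
eef_pos: [0.5933, 0.3421, 0.0295]
eef_rot: [0.001, 0.755, 0.656, 0.001]
wrist_force: [0.8, -0.1, 0.5]
opening: 0.799
grasp_force: 0.0
```

Run:
```python
from h import *
im=camera("side");c=calibration("side");cv2.imwrite("pics/side1.png",im[200:480,180:460]);print(get_obs()['eef_pos'])
t=camera("top");cv2.imwrite("pics/both1.png",np.hstack([im[180:480,180:480],cv2.resize(t[180:330,80:330],(500,300),interpolation=cv2.INTER_CUBIC)]))
```

```text
[0.59375131 0.34220496 0.0300256 ]
```

View pics/both1.png

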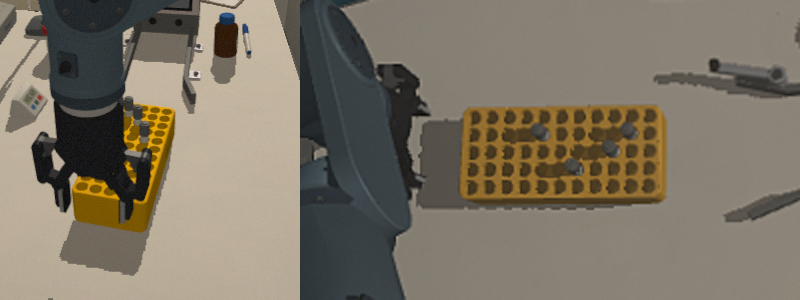

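The picture shows the fingers astride and behind the rack's rear end, with the tubes clear of the hand. I'll lower a little, make contact and push.

Emit:
servo_tool(
  commands="0 0 0 -6 -2 4 0.8;0 0 0 -8 -1 4 0.8;0 0 0 -8 0 0 0.8;0 0 0 -5 0 0 0.8;0 0 0 -5 0 0 0.8",
)

```text
time_s: 3.7
eef_pos: [0.5849, 0.3094, 0.0191]
eef_rot: [0.0, 0.755, 0.655, 0.0]
wrist_force: [0.2, -0.8, -0.3]
opening: 0.796
grasp_force: 0.0
```

Emit:
servo_tool(
  commands="0 0 -0.006 -7 0 0 0.8;0 0 -0.006 -9 0 0 0.8;0 0 -0.006 -10 0 0 0.8;0 0 -0.007 -12 0 0 0.8;0 0 -0.007 -12 -0.5 0 0.8",
)

```text
time_s: 4.32
eef_pos: [0.5777, 0.2593, 0.019]
eef_rot: [0.0, 0.745, 0.667, -0.0]
wrist_force: [0.2, 0.6, 0.1]
opening: 0.807
grasp_force: 0.0
```

Emit:
servo_tool(
  commands="0 0 -0.007 -12 -0.5 0 0.8;0 0 -0.007 -12 -0.5 0 0.8;0 0 -0.007 -12 -0.5 0 0.8;0 0 -0.007 -12 -0.5 0 0.8;0 0 -0.007 -12 -0.5 0 0.8",
)

```text
time_s: 4.95
eef_pos: [0.5695, 0.2, 0.0189]
eef_rot: [0.0, 0.733, 0.68, 0.0]
wrist_force: [-0.7, -0.2, -0.6]
opening: 0.802
grasp_force: 0.0
```

```bash
cat > rk.py <<'E'
from h import *
D=np.array([.550,-.069]);A=-.0447
ey=np.array([-np.sin(A),np.cos(A)]);ex=np.array([np.cos(A),np.sin(A)])
def rack(name="x"):
    o=get_obs();im=camera("top");c=calibration("top");cv2.imwrite(f"pics/t_{name}.png",im)
    hsv=cv2.cvtColor(im,cv2.COLOR_BGR2HSV)
    m=cv2.inRange(hsv,(15,120,60),(35,255,255)); m[:200]=0;m[300:]=0;m[:,500:]=0;m=cv2.morphologyEx(m,cv2.MORPH_CLOSE,np.ones((9,9)))
    cs,_=cv2.findContours(m,0,2);k=max(cs,key=cv2.contourArea)
    P=np.array([onz(c,*p[0],.054)[:2] for p in k],np.float32)
    q=cv2.boxPoints(cv2.minAreaRect(P))
    print("box dock mm\n",np.round(np.c_[(q-D)@ex,(q-D)@ey]*1000,1))
    i=q[np.argsort(q[:,1])];v=(i[2:].mean(0)-i[:2].mean(0));print("rel yaw",round(np.arctan2(-v@ex,v@ey),4))
    e=np.array(o['eef_pos'][:2])-D;r=o['eef_rot'];print("tcp dock",np.round([e@ex*1e3,e@ey*1e3,o['eef_pos'][2]*1e3],1),"tool rel yaw",round(2*np.arctan2(r[2],r[1])-np.pi/2-A,4),"F",np.round(o['wrist_force'],1),o['time_s'])
if __name__=="__main__":
    import sys;rack(sys.argv[1])
E
python3 rk.py a
```

```text
box dock mm
 [[-60.1 148.1]
 [ 47.3 137.2]
 [ 60.1 264.7]
 [-47.2 275.5]]
rel yaw -0.1004
tcp dock [  7.5 269.6  18.9] tool rel yaw -0.0293 F [-0.7 -0.2 -0.6] 4.95
```

Run:
```python
from h import *
s=camera("side");t=cv2.imread("pics/t_a.png")
cv2.imwrite("pics/both2.png",np.hstack([s[150:450,180:480],cv2.resize(t[180:330,80:330],(500,300),interpolation=cv2.INTER_CUBIC)]))
```

```text
(no output)
```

View pics/both2.png

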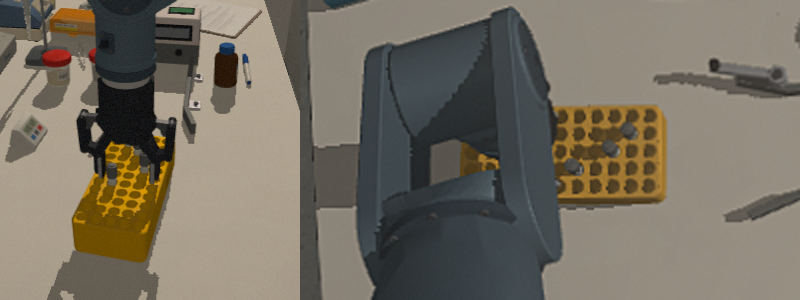

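The side view shows the fingers above the rack and the rack unmoved, so the tips must be higher than I assumed. I'll check by projecting the TCP into the views.

Run:
```python
from h import *
o=get_obs();print(o['eef_pos'],o['q'],o['torque'],o['wrist_force'])
c=calibration("side");r=o['eef_rot'];a=2*np.arctan2(r[2],r[1]);ty=np.array([np.sin(a),-np.cos(a),0])
p=np.array(o['eef_pos'])
s=camera("side");s=cv2.resize(s[200:420,220:440],(660,660))[:600]
for off,z,col in((0,0,(0,0,255)),(.041,.01,(0,255,0)),(-.041,.01,(0,255,0)),(.041,.04,(255,0,255)),(-.041,.04,(255,0,255))):
    u=proj(c,p+ty*off+[0,0,z]);print(u);cv2.circle(s,tuple(int(v) for v in (u-[220,200])*3),3,col,-1)
# rack model corners from initial estimate
for x,y in((53,113),(-53,113),(53,-113),(-53,-113)):
    w=np.array([.568,.190])+x/1e3*np.array([.9896,-.144])+y/1e3*np.array([.144,.9896])
    for z in(0,.054):
        u=proj(c,[*w,z]);cv2.circle(s,tuple(int(v) for v in (u-[220,200])*3),3,(255,255,0),-1)
cv2.imwrite("pics/chk.png",s)
```

```text
[0.5694805  0.1994811  0.01886815] [ 1.40607606e-01  4.59420270e-01  1.65046469e+00 -3.23969869e-04
  1.03209105e+00  2.16230805e-01] [ 0.03320509 -0.04724332  0.03299597] [ 0.49062398 -0.43487034  0.20329008]
[307.21285102 346.51328363]
[280.47756128 338.24285952]
[334.252662  344.5574958]
[279.77308327 322.51653957]
[334.59316612 328.70066499]
```

View pics/chk.png

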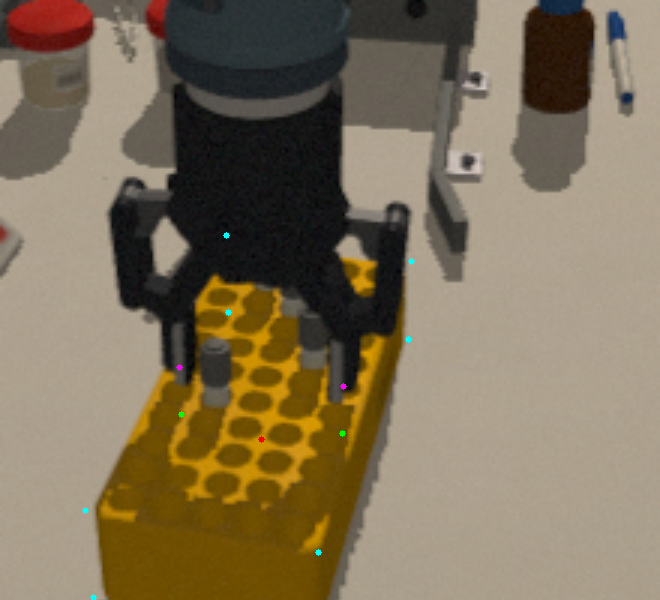

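The marked picture puts the real fingertips at (180,382) and (340,400) in the zoom. That is about 20–25 mm higher than the TCP reading implies, so they pass just over the rack top. I'll lift, back off behind the rack and find the tip height by touching the worktop.

Emit:
servo_tool(
  commands="0 0 0 0 0 -25 0.8;0 0 0 0 0 -40 0.8;0 0 0 0 0 -40 0.8;0 0 0 30 0 0 0.8;0 0 0 40 0 0 0.8",
)

```text
time_s: 5.72
eef_pos: [0.5756, 0.2712, 0.1251]
eef_rot: [0.0, 0.733, 0.68, 0.001]
wrist_force: [-0.1, -0.5, -0.5]
opening: 0.804
grasp_force: 0.0
```

Emit:
servo_tool(
  commands="0 0 0.024 40 0 0 0.8;0 0 0.024 40 2 0 0.8;0 0 0.024 16 2 0 0.8;0 0 0 0 0 40 0.8;0 0 0 0 0 40 0.8",
)

```text
time_s: 6.35
eef_pos: [0.5879, 0.367, 0.0435]
eef_rot: [0.0, 0.757, 0.654, 0.001]
wrist_force: [0.7, -0.9, -0.6]
opening: 0.802
grasp_force: 0.0
```

Emit:
servo_tool(
  commands="0 0 0 0 0 15 0.8;0 0 0 0 0 0 0.8;0 0 0 0 0 0 0.8",
)

```text
time_s: 6.72
eef_pos: [0.5891, 0.3663, 0.031]
eef_rot: [0.0, 0.757, 0.653, 0.001]
wrist_force: [0.2, -0.3, 0.4]
opening: 0.8
grasp_force: 0.0
```

```bash
python3 rk.py b
python3 - <<'E'
from h import *
s=camera("side");t=cv2.imread("pics/t_b.png")
w=camera("wrist")
cv2.imwrite("pics/b3.png",np.vstack([np.hstack([cv2.resize(s[220:470,200:400],(400,500)),cv2.resize(w,(400,300)).repeat(1,0) if 0 else np.vstack([cv2.resize(w,(400,300)),cv2.resize(t[180:320,70:270],(400,280))[:200]])])]))
c=calibration("side");o=get_obs();print(o['eef_pos'],proj(c,o['eef_pos']))
E
```

```text
box dock mm
 [[-60.1 148. ]
 [ 47.5 137.3]
 [ 70.3 366.5]
 [-37.2 377.2]]
rel yaw -0.0995
tcp dock [ 19.6 436.7  31. ] tool rel yaw -0.1019 F [ 0.2 -0.3  0.4] 6.725
[0.58895854 0.36622108 0.03097931] [275.74438782 427.89232621]
```

View pics/b3.png

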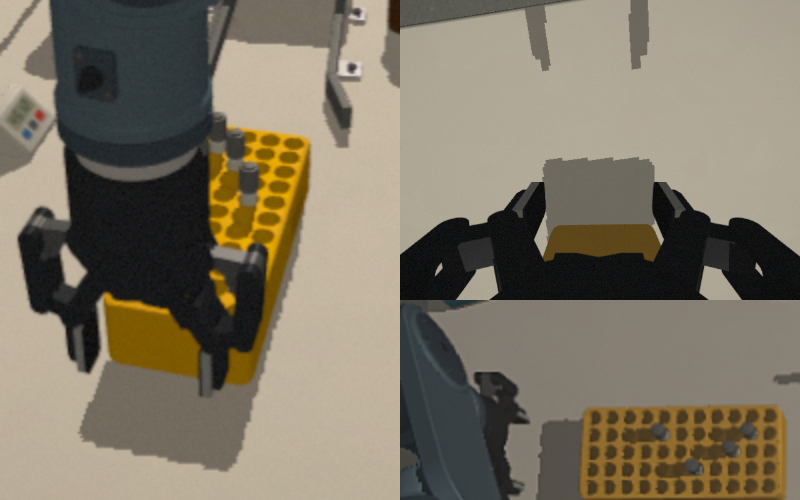

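The picture shows the rack unmoved with its tubes standing. The fingertips hang behind the rear end at about (242,402) and (303,416) in the side view, roughly 18 px above the projected TCP. I'll probe down.

Emit:
servo_tool(
  commands="0 0 0 0 0 8 0.8;0 0 0 0 0 8 0.8;0 0 0 0 0 8 0.8;0 0 0 0 0 0 0.8;0 0 0 0 0 0 0.8",
)

```text
time_s: 7.5
eef_pos: [0.5877, 0.3657, 0.0048]
eef_rot: [-0.0, 0.757, 0.653, -0.0]
wrist_force: [0.4, -0.5, 0.1]
opening: 0.8
grasp_force: 0.0
```

Run:
```python
from h import *
o=get_obs();print(o['eef_pos'],o['wrist_force']);c=calibration("side");print(proj(c,o['eef_pos']))
s=camera("side");cv2.imwrite("pics/s4.png",cv2.resize(s[300:470,210:360],(600,600),interpolation=cv2.INTER_CUBIC)[:600])
```

```text
[0.5876707  0.36572645 0.00482778] [ 0.35018929 -0.48754562  0.09459001]
[277.65792305 441.98786054]
```

View pics/s4.png

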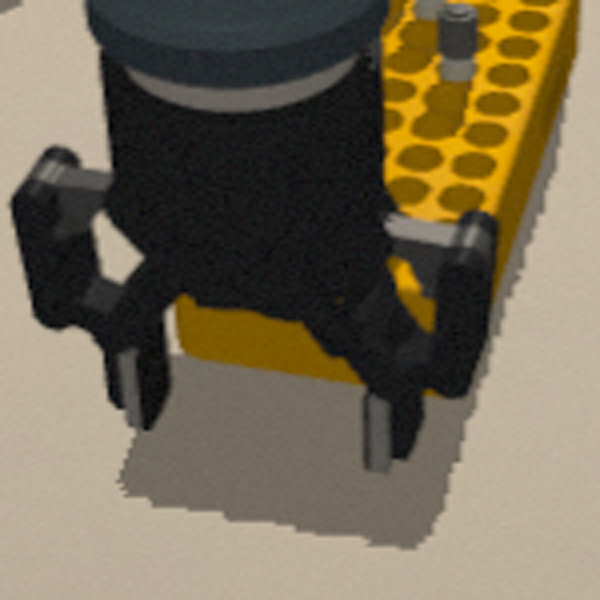

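The tips at (145,430) and (378,470) in the crop still read above the worktop, so I'll probe a bit further while watching the force.

Emit:
servo_tool(
  commands="0 0 0 0 0 5 0.8;0 0 0 0 0 5 0.8;0 0 0 0 0 0 0.8",
)

```text
time_s: 7.92
eef_pos: [0.5871, 0.3655, -0.0059]
eef_rot: [-0.0, 0.757, 0.653, -0.001]
wrist_force: [0.3, 0.8, -0.2]
opening: 0.797
grasp_force: 0.0
```

Emit:
servo_tool(
  commands="0 0 0 0 0 4 0.8;0 0 0 0 0 0 0.8;0 0 0 0 0 0 0.8",
)

```text
time_s: 8.3
eef_pos: [0.5877, 0.3657, -0.009]
eef_rot: [0.0, 0.757, 0.653, 0.0]
wrist_force: [-0.4, -1.5, 1.0]
opening: 0.799
grasp_force: 0.0
```

Emit:
servo_tool(
  commands="0 0 0 0 0 4 0.8;0 0 0 0 0 0 0.8;0 0 0 0 0 0 0.8",
)

```text
time_s: 8.68
eef_pos: [0.5876, 0.3657, -0.0132]
eef_rot: [-0.0, 0.757, 0.653, -0.0]
wrist_force: [-0.3, -0.4, 0.3]
opening: 0.8
grasp_force: 0.0
```

Emit:
servo_tool(
  commands="0 0 0 -8 2 -10 0.8;0 0 0 -10 2 0 0.8;0 0 0 -10 1 0 0.8;0 0 0 -8 0 0 0.8;0 0 0 -6 0 0 0.8",
)

```text
time_s: 9.3
eef_pos: [0.5863, 0.3226, -0.0032]
eef_rot: [-0.0, 0.757, 0.653, -0.0]
wrist_force: [-0.3, 0.3, -0.1]
opening: 0.798
grasp_force: 0.0
```

Emit:
servo_tool(
  commands="0 0 0 -5 0 0 0.8;0 0 0 -5 0 0 0.8;0 0 0 -6 0 0 0.8;0 0 0 -7 0 0 0.8;0 0 0 0 0 0 0.8",
)

```text
time_s: 9.93
eef_pos: [0.5831, 0.3, -0.003]
eef_rot: [0.0, 0.757, 0.653, -0.0]
wrist_force: [-1.1, 0.6, -0.4]
opening: 0.802
grasp_force: 0.0
```

```bash
python3 rk.py c
```

```text
box dock mm
 [[-64.  135.3]
 [ 43.  124. ]
 [ 67.2 352.8]
 [-39.8 364.1]]
rel yaw -0.1053
tcp dock [ 16.5 370.1  -3. ] tool rel yaw -0.1022 F [-1.1  0.6 -0.4] 9.925
```

Contact was as predicted in x and y, and the rack has moved 13 mm. I'll push on, turning it into line.

Emit:
servo_tool(
  commands="0 0 -0.01 -8 -0.2 0 0.8;0 0 -0.01 -11 -0.3 0 0.8;0 0 -0.011 -12 -0.5 0 0.8;0 0 -0.011 -12 -0.6 0 0.8;0 0 -0.011 -12 -0.8 0 0.8",
)

```text
time_s: 10.6
eef_pos: [0.5738, 0.2455, -0.003]
eef_rot: [0.0, 0.739, 0.673, 0.0]
wrist_force: [0.9, 3.0, -0.3]
opening: 0.801
grasp_force: 1.3
```

```bash
python3 rk.py d
```

```text
box dock mm
 [[-58.4  79.9]
 [ 51.4  74.6]
 [ 62.3 301.2]
 [-47.5 306.5]]
rel yaw -0.048
tcp dock [  9.8 315.2  -3. ] tool rel yaw -0.0483 F [ 0.9  3.  -0.3] 10.6
```

Emit:
servo_tool(
  commands="0 0 -0.01 -11 -1 0 0.8;0 0 -0.01 -12 -1 0 0.8;0 0 -0.01 -12 -1.2 0 0.8;0 0 -0.01 -12 -1.4 0 0.8;0 0 -0.008 -12 -1.4 0 0.8",
)

```text
time_s: 11.28
eef_pos: [0.5634, 0.1871, -0.0031]
eef_rot: [-0.0, 0.723, 0.691, -0.0]
wrist_force: [-0.7, 1.9, 0.9]
opening: 0.801
grasp_force: 1.1
```

```bash
python3 rk.py e
```

```text
box dock mm
 [[-54.9  20.2]
 [ 56.2  20.3]
 [ 56.2 244.9]
 [-54.9 244.9]]
rel yaw 0.0002
tcp dock [  2.  256.5  -3.1] tool rel yaw -0.0003 F [-0.7  1.9  0.9] 11.275
```

Emit:
servo_tool(
  commands="0 0 0 -10 -0.5 0 0.8;0 0 0 -10 -0.5 0 0.8;0 0 0 -10 -0.5 0 0.8;0 0 0 -10 -0.5 0 0.8;0 0 0 -10 -0.2 0 0.8",
)

```text
time_s: 11.95
eef_pos: [0.559, 0.1375, -0.0031]
eef_rot: [-0.0, 0.723, 0.691, -0.0]
wrist_force: [-0.2, 1.9, -0.8]
opening: 0.796
grasp_force: 0.8
```

```bash
python3 rk.py f
```

```text
box dock mm
 [[-57.  -29.8]
 [ 53.7 -30.3]
 [ 54.6 186.3]
 [-56.  186.8]]
rel yaw -0.0042
tcp dock [-2.000e-01  2.067e+02 -3.100e+00] tool rel yaw -0.0008 F [-0.2  1.9 -0.8] 11.95
```

Emit:
servo_tool(
  commands="0 0 0 -11 0 0 0.8;0 0 0 -11 0 0 0.8;0 0 0 -11 0 0 0.8;0 0 0 -11 0 0 0.8;0 0 0 -11 0 0 0.8",
)

```text
time_s: 12.62
eef_pos: [0.5566, 0.0824, -0.0031]
eef_rot: [0.0, 0.723, 0.691, 0.0]
wrist_force: [-0.7, 2.3, -0.3]
opening: 0.805
grasp_force: 1.0
```

Emit:
servo_tool(
  commands="0 0 0 -11 0 0 0.8;0 0 0 -11 0 0 0.8;0 0 0 -11 0 0 0.8;0 0 0 -11 0 0 0.8;0 0 0 -11 0 0 0.8",
)

```text
time_s: 13.25
eef_pos: [0.5541, 0.0276, -0.0031]
eef_rot: [-0.0, 0.723, 0.691, 0.0]
wrist_force: [1.3, 2.4, -0.5]
opening: 0.799
grasp_force: 1.1
```

```bash
python3 rk.py g
```

```text
box dock mm
 [[ -57.5 -139.3]
 [  53.8 -140.1]
 [  55.2   56.9]
 [ -56.2   57.6]]
rel yaw -0.007
tcp dock [-0.2 96.7 -3.1] tool rel yaw -0.0008 F [ 1.3  2.4 -0.5] 13.25
```

Emit:
servo_tool(
  commands="0 0 0 -11 0 0 0.8;0 0 0 -11 0 0 0.8;0 0 0 -11 0 0 0.8;0 0 0 -11 0 0 0.8;0 0 0 -11 0 0 0.8",
)

```text
time_s: 13.92
eef_pos: [0.5516, -0.0274, -0.003]
eef_rot: [0.0, 0.723, 0.691, 0.0]
wrist_force: [-0.8, 3.1, 1.3]
opening: 0.801
grasp_force: 1.4
```

Emit:
servo_tool(
  commands="0 0 0 -8 0 0 0.8;0 0 0 -6 0 0 0.8;0 0 0 -5 0 0 0.8;0 0 0 -2 0 0 0.8;0 0 0 0 0 0 0.8",
)

```text
time_s: 14.55
eef_pos: [0.5506, -0.048, -0.0031]
eef_rot: [0.0, 0.723, 0.691, -0.0]
wrist_force: [0.2, -0.0, -0.3]
opening: 0.801
grasp_force: 0.1
```

```bash
python3 rk.py i
```

```text
box dock mm
 [[ -57.8 -214.4]
 [  53.5 -215.3]
 [  55.1  -33.4]
 [ -56.3  -32.5]]
rel yaw -0.0085
tcp dock [-0.3 21.  -3.1] tool rel yaw -0.0007 F [ 0.2 -0.  -0.3] 14.55
```

Emit:
servo_tool(
  commands="0 0 0 -2 0 0 0.8;0 0 0 -2 0 0 0.8;0 0 0 -2 0 0 0.8;0 0 0 0 0 0 0.8",
)

```text
time_s: 15.1
eef_pos: [0.5503, -0.0539, -0.0032]
eef_rot: [-0.0, 0.723, 0.691, -0.0]
wrist_force: [-0.5, 0.6, -0.4]
opening: 0.8
grasp_force: 0.4
```

Emit:
servo_tool(
  commands="0 0 0 -1 0 0 0.8;0 0 0 -1 0 0 0.8;0 0 0 0 0 0 0.8",
)

```text
time_s: 15.48
eef_pos: [0.5502, -0.0558, -0.0032]
eef_rot: [-0.0, 0.723, 0.691, -0.0]
wrist_force: [0.1, 0.3, -1.2]
opening: 0.801
grasp_force: 0.5
```

Emit:
servo_tool(
  commands="0 0 0 -1 0 0 0.8;0 0 0 -1 0 0 0.8;0 0 0 0 0 0 0.8",
)

```text
time_s: 15.85
eef_pos: [0.5502, -0.0578, -0.0031]
eef_rot: [-0.0, 0.723, 0.691, -0.0]
wrist_force: [0.2, 2.1, -1.7]
opening: 0.8
grasp_force: 0.6
```

Emit:
servo_tool(
  commands="0 0 0 -1 0 0 0.8;0 0 0 -1 0 0 0.8;0 0 0 0 0 0 0.8",
)

```text
time_s: 16.23
eef_pos: [0.5501, -0.0577, -0.0031]
eef_rot: [-0.001, 0.723, 0.691, 0.001]
wrist_force: [0.9, 9.1, 0.4]
opening: 0.799
grasp_force: 4.9
```

Emit:
servo_tool(
  commands="0 0 0 -1 0 0 0.8;0 0 0 0 0 0 0.8",
)

```text
time_s: 16.48
eef_pos: [0.5501, -0.0577, -0.0031]
eef_rot: [-0.001, 0.723, 0.691, 0.001]
wrist_force: [1.2, 14.2, 1.3]
opening: 0.8
grasp_force: 6.9
```

```bash
python3 rk.py j
```

```text
box dock mm
 [[ -58.7 -224.1]
 [  53.  -225.5]
 [  55.2  -49.1]
 [ -56.4  -47.7]]
rel yaw -0.0128
tcp dock [-0.4 11.3 -3.1] tool rel yaw -0.0007 F [ 1.2 14.2  1.3] 16.475
```

The rack is home: 14 N, and the TCP is at y = +11 of the dock as expected. I'll back off, shut the fingers and calibrate the tip height on the lane floor.

Emit:
servo_tool(
  commands="0 0 0 3 0 0 0.8;0 0 0 7 0 0 0.8;0 0 0 15 0 0 0.8;0 0 0 15 0 -20 0.8;0 0 0 10 0 0 0.4",
)

```text
time_s: 17.15
eef_pos: [0.5538, -0.01, 0.0183]
eef_rot: [0.001, 0.723, 0.691, 0.001]
wrist_force: [0.2, -0.3, 0.2]
opening: 0.606
grasp_force: 0.0
```

Emit:
servo_tool(
  commands="0 0 0 0 0 0 0;0 0 0 0 0 0 0;0 0 0 0 0 0 0;0 0 0 0 0 6 0;0 0 0 0 0 0 0",
)

```text
time_s: 17.77
eef_pos: [0.5517, -0.0108, 0.0101]
eef_rot: [-0.001, 0.723, 0.691, -0.0]
wrist_force: [-0.5, -0.9, 0.3]
opening: -0.005
grasp_force: 0.0
```

```bash
python3 rk.py k
python3 - <<'E'
from h import *
s=camera("side");o=get_obs();print(proj(calibration("side"),o['eef_pos']),o['eef_pos'],o['opening'])
t=cv2.imread("pics/t_k.png")
cv2.imwrite("pics/k.png",np.hstack([cv2.resize(s[150:310,230:390],(400,400),interpolation=cv2.INTER_CUBIC),cv2.resize(t[160:320,250:410],(400,400),interpolation=cv2.INTER_CUBIC)]))
E
```

```text
box dock mm
 [[-5.810e+01 -2.242e+02]
 [ 5.360e+01 -2.250e+02]
 [ 5.520e+01 -2.000e-01]
 [-5.650e+01  6.000e-01]]
rel yaw -0.0068
tcp dock [-0.9 58.2 10.1] tool rel yaw -0.0012 F [-0.5 -0.9  0.3] 17.775
[329.60141896 275.19991768] [ 0.55215904 -0.01080231  0.01062492] 0.0023129419039082002
```

View pics/k.png

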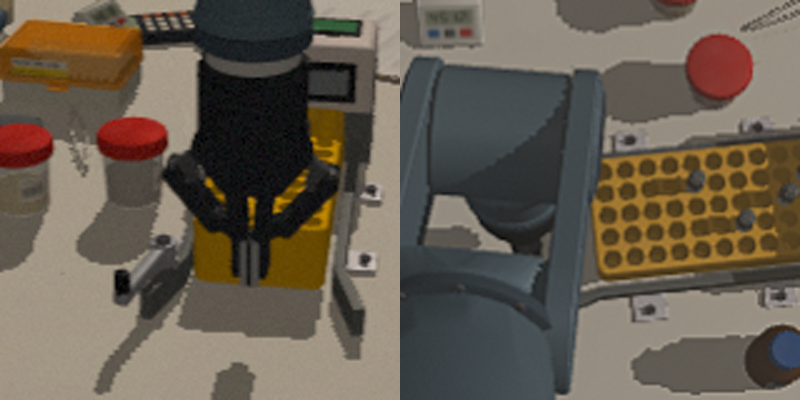

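The rack is home and straight with the tubes standing. The open retaining arm and its post are at (122,280) in the left half, and the shut fingertips at (248,285), which puts the real tip about 20–25 mm above the reading. Now I'll go over to the outer side of the post.

Emit:
servo_tool(
  commands="0 0 0 0 0 -35 0;0 0 0 0 0 -35 0;0 0 0 5 42 0 0;0 0 0 6 42 0 0;0 0 0 6 42 0 0",
)

```text
time_s: 18.5
eef_pos: [0.6804, 0.0006, 0.0813]
eef_rot: [0.0, 0.723, 0.691, 0.0]
wrist_force: [-0.4, -0.9, 0.1]
opening: 0.0
grasp_force: 0.0
```

Emit:
servo_tool(
  commands="0 0 0 0 0 30 0;0 0 0 0 0 32 0;0 0 0 0 0 0 0;0 0 0 0 0 0 0",
)

```text
time_s: 19.0
eef_pos: [0.6797, 0.0004, 0.0201]
eef_rot: [0.001, 0.723, 0.691, 0.0]
wrist_force: [-0.4, -0.3, 0.2]
opening: -0.003
grasp_force: 0.0
```

```bash
python3 rk.py l
python3 - <<'E'
from h import *
s=camera("side")
cv2.imwrite("pics/l.png",cv2.resize(s[150:310,200:360],(600,600),interpolation=cv2.INTER_CUBIC))
E
```

```text
box dock mm
 [[-5.740e+01 -2.245e+02]
 [ 5.440e+01 -2.245e+02]
 [ 5.430e+01  2.000e-01]
 [-5.740e+01  2.000e-01]]
rel yaw 0.0001
tcp dock [126.5  75.1  20.1] tool rel yaw -0.0008 F [-0.4 -0.3  0.2] 19.0
```

View pics/l.png

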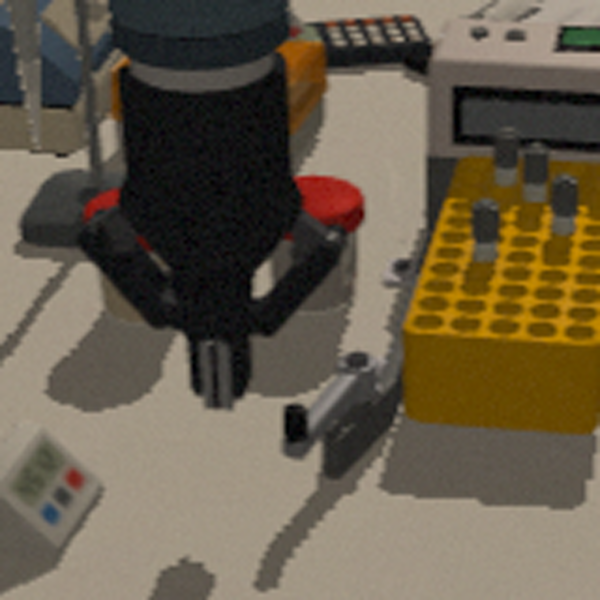

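The tip end is at row 405 and the post top at row 408, so the tip is only at post-top height. I'll lower 17 mm and sweep.

Emit:
servo_tool(
  commands="0 0 0 0 0 9 0;0 0 0 0 0 8 0;0 0 0 1 -9 0 0;0 0 0 2 -9 0 0;0 0 0 2 -8 0 0",
)

```text
time_s: 19.73
eef_pos: [0.6528, 0.0069, 0.0021]
eef_rot: [0.0, 0.723, 0.691, 0.0]
wrist_force: [0.8, -0.8, -0.4]
opening: 0.0
grasp_force: 0.4
```

Emit:
servo_tool(
  commands="0 0 0 2 -9 0 0;0 0 0 2 -10 0 0;0 0 0 0 -10 0 0;0 0 0 -1 -10 0 0;0 0 0 -2 -10 0 0",
)

```text
time_s: 20.35
eef_pos: [0.6037, 0.01, 0.002]
eef_rot: [-0.0, 0.723, 0.691, 0.0]
wrist_force: [0.7, -0.1, 0.9]
opening: -0.001
grasp_force: 0.4
```

```bash
python3 rk.py m
python3 - <<'E'
from h import *
s=camera("side")
cv2.imwrite("pics/m.png",cv2.resize(s[150:310,200:360],(600,600),interpolation=cv2.INTER_CUBIC))
# grey bar/post: dark pixels
g=cv2.cvtColor(s,cv2.COLOR_BGR2GRAY)
for y in range(248,276,2): print(y,' '.join(f'{v:3d}' for v in g[y,262:330:2]))
E
```

```text
box dock mm
 [[-5.770e+01 -2.244e+02]
 [ 5.400e+01 -2.247e+02]
 [ 5.480e+01  1.000e-01]
 [-5.700e+01  5.000e-01]]
rel yaw -0.0035
tcp dock [50.1 81.3  2. ] tool rel yaw -0.0009 F [ 0.7 -0.1  0.9] 20.35
248  90  91  89  89  89  88  91  90  91  52  20  25  17  16  22  19  21  20  17  66  21  21  20  19  17  22   3  11  23  16  65  73  76  75
250  90  88  86  91  91  87  90  90  87  91  45  15  21  21  23  17  21  20  20  44  22  16  17  13  22  19  21  19  15  68  76  73  75  74
252 126  94  87  88  88  90  92  88  87  88  90  80 140 155  69  18   9  15  15  20  12  17  20  17  14  14  14  17  61  75  75  71  70  74
254 154 153 101  99  89  92  88  90  89 102 131 152 151 154  59  44  18  20  25  23  18  22  22  23  64  73  57  67  72  76  78  73  74  72
256 154 154 152 154 154 154 153 151 152 156 155 156 152 154  62  49  12  52  63  27  64  26  18  18  70  77  74  70  78  71  73  73  76  75
258 154 153 151 153 155 153 152 155 153 156 152 153 154 153  62  52  20  55  62  32  69  37  17  19  29  49  48  75  75  76  76  76  75  69
260 152 154 153 150 156 154 151 153 154 153 152 153 154 15
[... 361 characters left out ...]

266 155 152 154 152 152 150 153 153 151 154 151 154  97  82  79  39  13  42  69  21  71  38  21  22  26  19  43  92  87  89  88  85  89  86
268 150 154 154 153 155 152 154 155 154 155 153 152  73  44  39  35  24  46  72  26  72  46  26  50  62  64  63  89  88  87  89  87  87  94
270 152 151 153 153 153 151 154 152 151 151 155 151  73  44  43  40  33  53  72  20  70  57  54  76  66  65  67  89  90  89  90  91  90  86
272 153 153 153 153 152 153 155 152 153 153 153 154  72  46  34  39  41  75  70  40  74  75  87  93  87  87  87  91  88  88  89  88  87  87
274 151 152 155 154 150 151 152 151 151 152 153 155  54  41  42  43  82  91  98 154 122  91  88  90  90  88  88  91  91  90  92  90  88  88
```

Emit:
servo_tool(
  commands="0 0 0 -3 -7 0 0;0 0 0 -3 -6 0 0;0 0 0 -4 -6 0 0;0 0 0 -4 -6 0 0;0 0 0 -6 -5 0 0",
)

```text
time_s: 21.08
eef_pos: [0.5732, -0.009, 0.002]
eef_rot: [0.0, 0.723, 0.691, 0.0]
wrist_force: [0.5, -0.1, -0.5]
opening: 0.002
grasp_force: 0.5
```

Emit:
servo_tool(
  commands="0 0 0 -6 -5 0 0;0 0 0 -6 -4 0 0;0 0 0 -7 -3 0 0;0 0 0 -6 -3 0 0;0 0 0 -3 -2 0 0",
)

```text
time_s: 21.7
eef_pos: [0.555, -0.0363, 0.0019]
eef_rot: [-0.0, 0.723, 0.691, -0.0]
wrist_force: [-0.0, 0.4, 0.0]
opening: 0.001
grasp_force: 0.3
```

Emit:
servo_tool(
  commands="0 0 0 -2 0 0 0;0 0 0 -2 0 0 0;0 0 0 0 0 0 0",
)

```text
time_s: 22.08
eef_pos: [0.5551, -0.0399, 0.0019]
eef_rot: [0.0, 0.723, 0.691, -0.0]
wrist_force: [-0.4, -0.4, -0.1]
opening: 0.004
grasp_force: 0.0
```

```bash
python3 rk.py n
```

```text
box dock mm
 [[ -58.6 -224.1]
 [  53.1 -225.4]
 [  55.5  -20.6]
 [ -56.1  -19.2]]
rel yaw -0.0121
tcp dock [ 3.7 29.3  1.9] tool rel yaw -0.0008 F [-0.4 -0.4 -0.1] 22.075
```

Emit:
servo_tool(
  commands="0 0 0 -1 0 0 0;0 0 0 -1 0 0 0;0 0 0 0 0 0 0",
)

```text
time_s: 22.5
eef_pos: [0.5549, -0.0415, 0.0019]
eef_rot: [-0.0, 0.723, 0.691, 0.0]
wrist_force: [-0.6, 3.5, -0.1]
opening: 0.003
grasp_force: 1.2
```

Emit:
servo_tool(
  commands="0 0 0 -1 0 0 0;0 0 0 -1 0 0 0;0 0 0 0 0 0 0",
)

```text
time_s: 22.88
eef_pos: [0.5549, -0.0417, 0.0019]
eef_rot: [-0.001, 0.723, 0.691, 0.001]
wrist_force: [1.5, 9.1, 1.3]
opening: 0.003
grasp_force: 5.2
```

The arm is at its stop: 9 N, with the TCP at 27.6 mm as predicted. I'll back off, lift and check.

Emit:
servo_tool(
  commands="0 0 0 4 0 0 0;0 0 0 10 0 0 0;0 0 0 25 0 0 0;0 0 0 20 0 -30 0;0 0 0 20 0 -50 0",
)

```text
time_s: 23.5
eef_pos: [0.5565, 0.036, 0.0809]
eef_rot: [-0.002, 0.723, 0.691, -0.002]
wrist_force: [0.5, -0.7, 0.6]
opening: 0.0
grasp_force: 0.0
```

Emit:
servo_tool(
  commands="0 0 0 60 0 -30 0;0 0 0 60 0 0 0;0 0 0 60 0 0 0;0 0 0 40 0 0 0;0 0 0 0 0 0 0",
)

```text
time_s: 24.12
eef_pos: [0.5677, 0.2538, 0.1098]
eef_rot: [0.0, 0.722, 0.692, 0.0]
wrist_force: [-0.6, 0.7, -0.4]
opening: -0.003
grasp_force: 0.0
```

```bash
python3 rk.py o
python3 - <<'E'
from rk import *
t=cv2.imread("pics/t_o.png");c=calibration("top");g=cv2.cvtColor(t,cv2.COLOR_BGR2GRAY)
# bright/dark along y at several arm x, plane z=.040 (arm top) ; post dark blob at z=.055
for x in(60,45,30,15):
    v=[]
    for y in range(-6,32,2):
        w=D+ex*x/1e3+ey*y/1e3;u=proj(c,[*w,.040]);v.append(int(cv2.getRectSubPix(g,(1,1),tuple(map(float,u)))[0,0]))
    print(x,v)
w=D+ex*.002+ey*.011;u=proj(c,[*w,.055]);i,j=int(u[1]),int(u[0]);print(u,"\n",g[i-6:i+7,j-8:j+9])
t0=cv2.imread("pics/top0.png")
for n,lo,hi,b in(("red",(170,120,60),(180,255,255),(340,120,400,205)),("blue",(100,100,40),(125,255,255),(380,285,465,330)),):
    r=[]
    for im in(t0,t):
        h=cv2.cvtColor(im,cv2.COLOR_BGR2HSV)[b[1]:b[3],b[0]:b[2]];m=cv2.inRange(h,lo,hi);k,_,st,ce=cv2.connectedComponentsWithStats(m)
        r.append([np.round(ce[q],1).tolist() for q in range(1,k) if st[q,4]>25])
    print(n,r)
E
```

```text
box dock mm
 [[ -58.  -224.3]
 [  53.7 -224.9]
 [  55.1    0. ]
 [ -56.6    0.7]]
rel yaw -0.006
tcp dock [  3.3 323.3 109.8] tool rel yaw 0.0034 F [-0.6  0.7 -0.4] 24.125
60 [76, 75, 75, 77, 75, 84, 104, 111, 108, 104, 95, 76, 54, 54, 53, 52, 51, 50, 48]
45 [97, 113, 101, 92, 96, 92, 70, 65, 68, 68, 65, 70, 81, 88, 89, 99, 108, 105, 102]
30 [120, 121, 99, 76, 83, 82, 71, 65, 68, 67, 66, 67, 78, 86, 88, 87, 87, 87, 88]
15 [119, 115, 101, 80, 82, 83, 73, 68, 68, 68, 67, 70, 80, 88, 87, 87, 87, 87, 87]
[321.53483733 246.71974594] 
 [[ 87  87  87  87  89  75  65  67  69  65  68  82  77  81 110 116 104]
 [ 87  86  87  88  89  77  65  68  68  67  68  82  78  83 110 120 119]
 [ 87  86  86  88  89  78  66  67  68  66  70  83  82  79 106 119 119]
 [ 87  87  87  87  88  80  68  68  70  69  68  81  84  74  99 121 120]
 [ 87  87  87  87  89  81  70  62  56  60  67  81  87  72  98 122 116]
 [ 86  87  87  87  89  81  64  49  41  43  51  76  91  74  98 123 100]
 [ 87  87  87  87  88  80  55  39  40  42  40  73  93  73  89 118  92]
 [ 87  87  87  87  88  81  55  39  42  43  40  64  86  75  86 116 103]
 [ 87  86  87  87  89  81  55  39  44  44  41  59  82  79  86 113 112]
 [ 87  88  87  87  88  88  64  40  39  39  37  62  86  80  84 110 119]
 [ 87  87  87  86  87  91  74  46  37  38  45  69  85  78  84 111 119]
 [ 87  87  86  87  88  88  81  68  64  67  76  84  86  79  81 107 120]
 [ 87  88  86  87  89  88  86  86  85  85  88  87  89  82  74 100 120]]
red [[], []]
blue [[[25.2, 14.3], [68.9, 34.3]], [[25.2, 14.4], [68.8, 34.3]]]
```

```bash
python3 -c "
from bench import *
print(hand_in())"
```

```text
the job is handed in; nothing more can be done
None
```

I handed the job in at about 24 s: the rack is home against the stop plate, the retaining arm is shut at its stop, and the tubes last showed upright just before the arm was swung shut, though the hand-in gave no verdict.

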